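# Turn the dried brush pot mouth-up

## Task

The square white brush pot has dried upside down on the blue half of the bench mat. Turn it over so that it stands mouth-up, at rest and wholly on the cork half of the mat; tipping it over twice is enough, there is no need to grasp it. Leave the brush, mug, bottle, can, tape, jar and scraper where they are.

Things in the scene. Friction and masses are not known exactly. Their poses are not given: they have to be found in the camera images.
- mat: thin fixed bench mat, 320 mm (its x) by 280 mm (its y), 4 mm thick, flat on the table. Origin at the centre of its underside. The half towards its -x (on the robot's right) is blue, the half towards its +x (left) is tan cork; the border is at its x = 0. Its x axis points to the robot's left, up to 0.6 rad off towards straight ahead.
- pot: square white pot with a green band near its mouth, 64 x 64 mm outside, 112 mm high, walls 5 mm, about 0.22 kg; inside 54 x 54 mm, 95 mm deep. Origin at the centre of the mouth, in the plane of the rim; its +z points from mouth to base: +z up is mouth-down (the start), +z down is mouth-up; x and y are square to its sides.
- pot_base (a point): centre of the pot's base, in the plane of its foot rim, 112 mm from the mouth. Inside the 5 mm wide foot rim the base has a grey square recess, 54 x 54 mm and 12 mm deep, which faces up at the start.
- brush: flat paint brush, 170 mm long, lying on the far side of the mat's blue half; leave it alone. Origin at the centre of its underside
- mug: terracotta mug, 90 mm high, 80 mm across, handle 30 mm, standing to the right of the mat; leave it alone. Origin at the centre of its underside
- varnish: amber bottle, 150 mm high, 60 mm across, standing beyond the mat's blue half; leave it alone. Origin at the centre of its underside
- can: metal can, 110 mm high, 84 mm across, standing beyond the middle of the mat; leave it alone. Origin at the centre of its underside
- tape: yellow roll of tape lying flat to the right of the mat, 100 mm across, 25 mm high; leave it alone. Origin at the centre of its underside
- jar: glass jar, 80 mm high, 70 mm across, standing left of the mat, past the cork half; leave it alone. Origin at the centre of its underside
- knife: scraper, 190 mm long, lying left of the mat, past the cork half; leave it alone. Origin at the centre of its underside

How it is judged:
By the outcome, as a careful person would: the job done as asked, in the order asked, and still so for the second after the job is handed in, with the robot touching nothing.
It also fails if it takes over 54 s, if anything falls off the work surface, if the arm or the gripper's body presses on something with over 40 N, if the wrist force passes 120 N, or if a joint passes its speed limit or range.

## Robot

A 6-joint arm with a two-finger parallel gripper is mounted at the origin on the work surface. World frame = base frame: x ahead of the robot, y to its left, z up, the work surface at z = 0. Lengths are in mm, angles in rad, forces in N, time in s.
With the tool pointing down it reaches from about 275 to 750 mm from the base axis. Payload 10.2 kg.
Tool frame: the origin (TCP) lies between the finger pads; the fingertips stand 25 mm ahead of it and the grasp point (between the pads) lies 6 mm ahead of it; z points along the fingers, y is the line along which they close (so a half turn about z gives the same grasp; the last joint's range is limited). The gripper opens to 85 mm and grips with 20 to 120 N. Pads are 22 mm wide; open, the fingers measure 114 mm over their backs; the gripper's body (76 mm by 85 mm) begins 54 mm behind the grasp point. The pads swing forward as they close: fully open they stand 13 mm farther back than shut.
Start: joints at [-1.326, 0.313, 1.498, -0, 1.331, -0.223], TCP at [236.724, -468.608, 256.294] pointing down, gripper open.
Joint ranges: [-2.94, 2.94], [-0.97, 2.17], [0.19, 2.56], [-1.23, 4.37], [0.02, 3.11], [-2.88, 2.88]. Speed limits (rad/s): [2.39, 2.39, 3.01, 3.14, 3.14, 3.14].

## Interface

Orientations are given as a unit quaternion [w, x, y, z].
In Python, from rig import ctrl, eyes, finish_job gives the robot as it stands.
- The arm moves only by the tool step_arm, never from a script. Its argument "increments" is a list of rows, each an object of numbers: "dx", "dy", "dz": the shift along the tool's x, y, z in units of 25 mm (1.0 is 25 mm); "wx", "wy", "wz": the turn, a rotation vector about the tool's x, y, z in units of 6 degrees (1.0 is 6 degrees). A call has 1 to 5 rows; each row shifts and turns the commanded pose from where the row before left it, along the tool's axes as they then stand; what a row does not reach is not made up. A row lasts 1/10 s, in which the tool goes at most 50 mm and 8.59 degrees, less where a joint would pass 70% of its speed; a pose out of reach is approached as far as the arm can. A call is refused whole if a number of a shift passes 1 or a number of a turn 1, either way. A call with a gripper value outside its range is refused whole. "fingers" is the finger opening in mm, from 0 to 85.4, set as the call begins (left out, the last holds). The fingers move at their own pace and stop on an object; "squeeze" is the grip in N (left out, the last holds). Time passes only in rows, so rows that do not move let the fingers close. It gives the time, the measured TCP pose, the force, the opening and the grip force at its end, in the units of the state.
- ctrl.sense(): the state, without advancing time (a new reading comes with each control period).
- eyes.capture(name): name is "scene" or "top" or "wrist"; returns a dict with "frame" (384x512x3 uint8, blue, green, red), "fx", "fy", "cx", "cy" (pixels), "R" (3x3) and "t" (3): a world point X has camera coordinates R X + t; the wrist camera has in their place "tool_from_camera" (4x4, takes a point from camera to tool coordinates, whose origin is the TCP and whose axes are the flange's). Camera axes: x right, y down, z forward; pixel columns grow to the right and rows downward; lengths in mm; the calibration is good to about 2 mm. A picture is of the moment at which its call begins: read the wrist's pose just before it. There is no depth.
- finish_job(): hands the job in; it is judged then, once.
Trained networks look in the newest picture that a camera, given by its name, has taken for a name from the list of things; names that differ only in an ending like _2 or _b are one class to them, and where a whole thing is asked for, a point or a joint stands for the part that bears it (a point fixed in the world has none). Each returns a list of dicts, best first, with "p" (0 to 1); they miss things now and then, are a little off and sometimes report something else, mostly with a low value. They report only what shows in the picture. A call takes as long as a camera call.
- eyes.cut_out(camera, label): "mask" (384x512 bool, what is visible of it).
- eyes.landmark_of(camera, label): "point" ([x, y, z] in mm, in the coordinates of the camera as it stood for that picture, good to about 4 mm: a listed point, or the origin of a listed thing).
The state is a dict: "time_s": time; "joints": joint angles; "dq": joint speeds; "tau": joint torques, N m; "eef_pos": TCP position; "ee_rot": TCP orientation; "force": force on the tool from outside, world axes, zero at the start; "wrist_torque": the same for the moment, N m; "grip_width": opening from 0.0 (shut) to 1.0 (fully open); "grip_force": force on a finger pad.
Only numpy, scipy, OpenCV 4.12 (cv2) and the standard library are available. Lean on these libraries where they do the work, as an engineer would, in place of code of your own. Each camera call takes 0.05 s, during which the arm holds its last target. There are 200 camera calls.

## Working session

There is one attempt and no reset: what is moved stays moved. The work goes in short steps, Python scripts to look and compute and a tool call to move; the robot and the scene stay as the last step left them, time stands still between calls to the robot, and variables do not carry over. Pictures are saved under pics/ and viewed, at most 10 in all, crops included, and the job is handed in when it is done.

Besides the shell and the picture viewer there is one more tool, called after "Call:" as name([rows], argument=value, ...), one row to a line, values as JSON. step_arm: Moves the arm, as the interface text tells. Its arguments: {"type":"object","properties":{"increments":{"type":"array"},"fingers":{"type":"number"},"squeeze":{"type":"number"}},"required":["increments"]}

```bash
mkdir -p pics; cat > h.py <<'E'
import numpy as np,cv2
from rig import ctrl,eyes,finish_job
from scipy.spatial.transform import Rotation as Ro
def w(c,p): return np.array(c["R"]).T@(np.array(p)-np.array(c["t"]))
def px(c,X):
    p=np.array(c["R"])@np.array(X)+np.array(c["t"]); return [c["fx"]*p[0]/p[2]+c["cx"],c["fy"]*p[1]/p[2]+c["cy"]]
def ray(c,u,v,z):
    d=np.array(c["R"]).T@np.array([(u-c["cx"])/c["fx"],(v-c["cy"])/c["fy"],1]); o=w(c,[0,0,0]); return o+d*(z-o[2])/d[2]
E
python3 - <<'E'
from h import *
s=ctrl.sense();print(s["eef_pos"],s["ee_rot"])
for n in("scene","top"):
    c=eyes.capture(n);cv2.imwrite(f"pics/{n}0.png",c["frame"])
    print(n,w(c,[0,0,0]).round())
    for l in["mat","pot","pot_base","brush","mug","varnish","can","tape","jar","knife"]:
        for d in eyes.landmark_of(n,l)[:1]:print(l,round(d["p"],2),w(c,d["point"]).round(1))
    for l in["pot"]:
        for d in eyes.cut_out(n,l)[:1]:
            m=d["mask"].astype(np.uint8);print(l,cv2.boundingRect(m),m.sum())
E
```

```text
[ 236.66646224 -468.40019031  255.75841629] [-6.09746141e-04  9.72770249e-01  2.31770730e-01 -9.60818170e-06]
scene [1274. -330.  679.]
mat 0.9 [571.6  17.5  -1.5]
pot 0.85 [541.2 -55.7   2.4]
pot_base 0.73 [537.4 -57.4 119.4]
brush 0.57 [ 633.2 -101.7    8. ]
mug 0.79 [ 523.5 -240.8   -1.2]
varnish 0.78 [ 681.3 -204.6    1.2]
can 0.89 [762.1 -83.5  -2.7]
tape 0.57 [ 4.073e+02 -1.698e+02  4.000e-01]
jar 0.7 [ 5.861e+02  2.596e+02 -4.000e-01]
knife 0.78 [ 7.424e+02  1.798e+02 -3.000e-01]
pot (209, 165, 33, 52) 1507
top [ 532.   16. 1030.]
mat 0.8 [567.9  21.1  -5.5]
pot_base 0.8 [540.6 -56.4 114.8]
brush 0.62 [ 624.7 -102.5    5.8]
mug 0.95 [ 527.5 -241.7    2.3]
varnish 0.92 [ 678.3 -200.4   -2.1]
can 0.75 [763.1 -77.3  -1.5]
tape 0.65 [ 405.3 -166.9   -0.8]
jar 0.92 [584.  259.8  -4.2]
knife 0.7 [ 7.392e+02  1.753e+02 -2.000e-01]
pot (254, 201, 35, 36) 746
```

View pics/scene0.png

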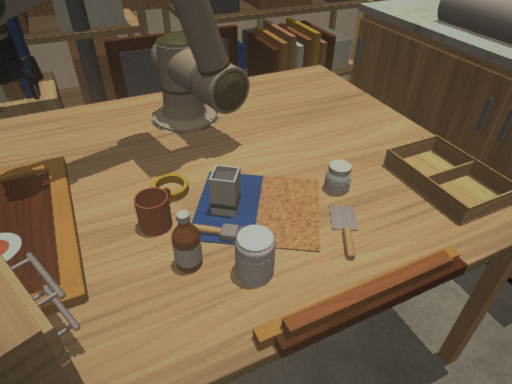

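View pics/top0.png

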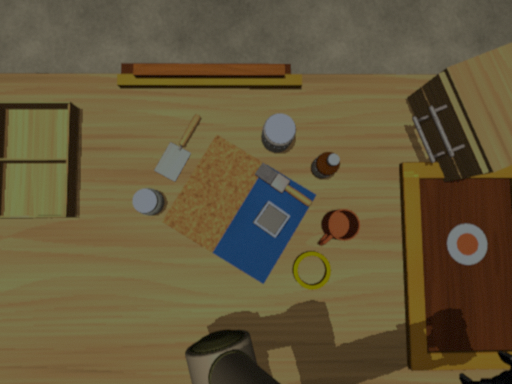

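The scene view shows the white pot at about (225,190) on the blue half. The top view shows its grey recess at (271,218), cork to the left, the brush at (285,185) and the can at (279,132). I'll measure the yaw and positions next.

```bash
cat >> h.py <<'E'
def rect(c,m,z):
    # mask outline projected to plane z -> min-area rect in world mm
    k=max(cv2.findContours(m.astype(np.uint8),0,2)[0],key=cv2.contourArea)[:,0]
    P=np.array([ray(c,u,v,z)[:2] for u,v in cv2.convexHull(k)[:,0]],np.float32)
    return cv2.minAreaRect(P)
E
python3 - <<'E'
from h import *
c=eyes.capture("top")
print("mat",rect(c,eyes.cut_out("top","mat")[0]["mask"],4))
for l in("pot","pot_base"):
    print(l,rect(c,eyes.cut_out("top",l)[0]["mask"],116))
c=eyes.capture("scene")
for l in("pot",):
    m=eyes.cut_out("scene",l)[0]["mask"]; print(m.sum())
b=cv2.resize(c["frame"][140:250,170:290],None,fx=6,fy=5,interpolation=2);cv2.imwrite("pics/s1.png",b)
E
```

```text
mat ((569.2556762695312, 21.797805786132812), (319.8022155761719, 278.1011657714844), 57.86764907836914)
pot ((537.682861328125, -55.80077362060547), (67.06905364990234, 65.38219451904297), 55.05711364746094)
pot_base ((537.8262329101562, -55.48250961303711), (66.55229187011719, 68.11770629882812), 55.30805206298828)
1508
```

```bash
cat >> h.py <<'E'
def to(pos,yaw,tilt):
    # remaining shift (units, current tool axes) and turn; yaw of tool x, tilt about tool y from straight down (deg)
    s=ctrl.sense();q=s["ee_rot"];R=Ro.from_quat([q[1],q[2],q[3],q[0]])
    T=Ro.from_euler("z",yaw,degrees=True)*Ro.from_euler("x",180,degrees=True)*Ro.from_euler("y",tilt,degrees=True)
    print("t",round(s["time_s"],1),"TCP",np.round(s["eef_pos"],1),"tz",R.as_matrix()[:,2].round(2),"F",np.round(s["force"],1),"grip",round(s["grip_width"],2),round(s["grip_force"],1),"J",np.round(s["joints"],2))
    print("shift",(R.inv().apply(np.array(pos)-s["eef_pos"])/25).round(2),"turn",(np.degrees((R.inv()*T).as_rotvec())/6).round(2))
E
```

Call:
step_arm([
  {"dx":0.9,"dy":-0.5,"dz":0},
  {"dx":0.9,"dy":-0.5,"dz":0},
  {"dx":0.9,"dy":-0.5,"dz":0},
  {"dx":0.9,"dy":-0.5,"dz":0},
  {"dx":0.9,"dy":-0.5,"dz":0},
], fingers=85, squeeze=40)

```text
invalid input at $.increments[0]: expected keys dx, dy, dz, wx, wy, wz
```

Call:
step_arm([
  {"dx":1,"dy":-0.5,"dz":0.1},
  {"dx":1,"dy":-0.5,"dz":0.1},
  {"dx":1,"dy":-0.5,"dz":0.1},
  {"dx":1,"dy":-0.5,"dz":0.1},
  {"dx":1,"dy":-0.5,"dz":0.1},
])

```text
invalid input at $.increments[0]: expected keys dx, dy, dz, wx, wy, wz
```

Call:
step_arm([
  {"dx":1,"dy":-0.5},
  {"dx":1,"dy":-0.5},
  {"dx":1,"dy":-0.5},
  {"wz":-1},
  {"wz":-1},
])

```text
invalid input at $.increments[0]: expected keys dx, dy, dz, wx, wy, wz
```

Call:
step_arm([
  {"wz":-1},
  {"wz":-1},
  {"wz":-0.8},
  {"wy":1},
  {"wy":1},
])

```text
invalid input at $.increments[0]: expected keys dx, dy, dz, wx, wy, wz
```

Call:
step_arm([
  {"wy":1},
  {"wy":1},
  {"wy":1},
  {"wy":1},
  {"wy":1},
])

```text
invalid input at $.increments[0]: expected keys dx, dy, dz, wx, wy, wz
```

```bash
python3 -c "
from h import *
to([496.6,-117.8,173],55.5,45)"
```

```text
t 1.5 TCP [ 236.7 -468.6  256.3] tz [-0. -0. -1.] F [0.6 0.1 0.4] grip 1.0 0.0 J [-1.33  0.31  1.5  -0.    1.33 -0.22]
shift [15.61 -7.84  3.33] turn [ 1.88  7.34 -4.53]
```

All six keys are needed in each row.

Call:
step_arm([
  {"dx":0.9,"dy":-0.5,"dz":0,"wx":0,"wy":0,"wz":0},
  {"dx":0.9,"dy":-0.5,"dz":0,"wx":0,"wy":0,"wz":0},
  {"dx":0.9,"dy":-0.5,"dz":0,"wx":0,"wy":0,"wz":0},
  {"dx":0.9,"dy":-0.5,"dz":0,"wx":0,"wy":0,"wz":0},
  {"dx":0.9,"dy":-0.5,"dz":0,"wx":0,"wy":0,"wz":0},
], fingers=85, squeeze=40)

```text
time_s: 2.0
eef_pos: [309.4, -361.2, 256.4]
ee_rot: [0.0, 0.973, 0.232, 0.0]
force: [0.0, 0.3, -0.1]
grip_width: 0.995
grip_force: 0.0
```

Call:
step_arm([
  {"dx":1,"dy":-0.5,"dz":0.1,"wx":0,"wy":0,"wz":0},
  {"dx":1,"dy":-0.5,"dz":0.1,"wx":0,"wy":0,"wz":0},
  {"dx":1,"dy":-0.5,"dz":0.1,"wx":0,"wy":0,"wz":0},
  {"dx":1,"dy":-0.5,"dz":0.1,"wx":0,"wy":0,"wz":0},
  {"dx":1,"dy":-0.5,"dz":0.1,"wx":0,"wy":0,"wz":0},
])

```text
time_s: 2.5
eef_pos: [392.9, -249.0, 243.8]
ee_rot: [0.0, 0.973, 0.232, 0.0]
force: [0.4, -0.0, -0.3]
grip_width: 0.997
grip_force: 0.0
```

Call:
step_arm([
  {"dx":1,"dy":-0.5,"dz":0,"wx":0,"wy":0,"wz":0},
  {"dx":1,"dy":-0.5,"dz":0,"wx":0,"wy":0,"wz":0},
  {"dx":1,"dy":-0.5,"dz":0,"wx":0,"wy":0,"wz":0},
  {"dx":0,"dy":0,"dz":0,"wx":0,"wy":0,"wz":-1},
  {"dx":0,"dy":0,"dz":0,"wx":0,"wy":0,"wz":-1},
])

```text
time_s: 3.0
eef_pos: [442.8, -182.0, 243.8]
ee_rot: [0.0, 0.942, 0.335, 0.0]
force: [0.9, -0.7, -0.2]
grip_width: 0.997
grip_force: 0.0
```

Call:
step_arm([
  {"dx":0,"dy":0,"dz":0,"wx":0,"wy":0,"wz":-1},
  {"dx":0,"dy":0,"dz":0,"wx":0,"wy":0,"wz":-1},
  {"dx":0,"dy":0,"dz":0,"wx":0,"wy":0,"wz":-0.8},
  {"dx":0,"dy":0,"dz":0,"wx":0,"wy":1,"wz":0},
  {"dx":0,"dy":0,"dz":0,"wx":0,"wy":1,"wz":0},
])

```text
time_s: 3.5
eef_pos: [442.8, -182.2, 244.1]
ee_rot: [-0.049, 0.879, 0.464, 0.094]
force: [-0.2, -0.5, -0.5]
grip_width: 0.996
grip_force: 0.0
```

Call:
step_arm([
  {"dx":0,"dy":0,"dz":0,"wx":0,"wy":1,"wz":0},
  {"dx":0,"dy":0,"dz":0,"wx":0,"wy":1,"wz":0},
  {"dx":0,"dy":0,"dz":0,"wx":0,"wy":1,"wz":0},
  {"dx":0,"dy":0,"dz":0,"wx":0,"wy":1,"wz":0},
  {"dx":0,"dy":0,"dz":0,"wx":0,"wy":1,"wz":0},
])

```text
time_s: 4.0
eef_pos: [442.4, -183.0, 244.2]
ee_rot: [-0.167, 0.825, 0.435, 0.319]
force: [0.3, 0.2, 0.5]
grip_width: 0.999
grip_force: 0.0
```

```bash
python3 -c "
from h import *
to([496.6,-117.8,173],55.5,45)"
```

```text
t 4.0 TCP [ 442.4 -183.   244.2] tz [ 0.38  0.55 -0.74] F [0.3 0.2 0.5] grip 1.0 0.0 J [-0.97  0.27  1.76  0.68  1.46 -0.57]
shift [0.59 0.31 4.38] turn [0.   0.46 0.02]
```

Call:
step_arm([
  {"dx":0.6,"dy":0.3,"dz":0.9,"wx":0,"wy":0,"wz":0},
  {"dx":0,"dy":0,"dz":0.9,"wx":0,"wy":0,"wz":0},
  {"dx":0,"dy":0,"dz":0.9,"wx":0,"wy":0,"wz":0},
  {"dx":0,"dy":0,"dz":0.9,"wx":0,"wy":0.5,"wz":0},
  {"dx":0,"dy":0,"dz":0.4,"wx":0,"wy":0,"wz":0},
])

```text
time_s: 4.5
eef_pos: [492.7, -121.2, 178.3]
ee_rot: [-0.18, 0.817, 0.43, 0.338]
force: [-0.1, -0.8, -0.1]
grip_width: 0.991
grip_force: 0.0
```

```bash
python3 - <<'E'
from h import *
to([539-11*0+5*.4-6*.4*0-2.4,-56-.6,98+.7],55.5,45)
s=ctrl.sense();q=s["ee_rot"];R=Ro.from_quat([q[1],q[2],q[3],q[0]])
c=eyes.capture("wrist");cv2.imwrite("pics/w1.png",c["frame"])
for l in("pot","pot_base"):
    for d in eyes.landmark_of("wrist",l)[:1]:
        p=np.array(c["tool_from_camera"])@np.r_[d["point"],1]
        print(l,d["p"],"tool",p[:3].round(1),"world",(R.apply(p[:3])+s["eef_pos"]).round(1))
E
```

```text
t 4.5 TCP [ 492.7 -121.2  178.3] tz [ 0.4   0.59 -0.71] F [-0.1 -0.8 -0.1] grip 0.99 0.0 J [-0.82  0.38  1.82  0.81  1.27 -0.6 ]
shift [-0.01  0.07  4.5 ] turn [-0.03 -0.01 -0.01]
pot 0.84 tool [-67.4   0.  185.8] world [539.6 -51.7  -0.6]
pot_base 0.68 tool [ 13.    1.6 104. ] world [540.6 -53.7 114. ]
```

View pics/w1.png

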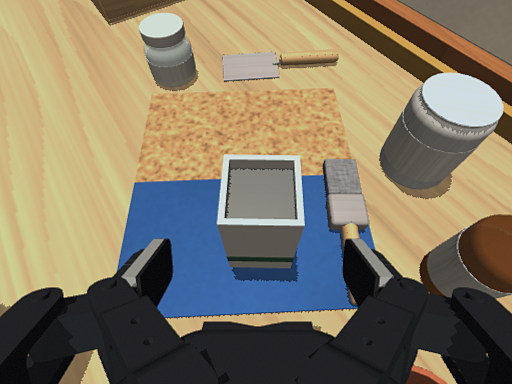

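The wrist view shows the pot's recess at (262,195), centred between the pads at about x=257, and squarely aligned. Advancing and closing.

Call:
step_arm([
  {"dx":0,"dy":0,"dz":1,"wx":0,"wy":0,"wz":0},
  {"dx":0,"dy":0,"dz":1,"wx":0,"wy":0,"wz":0},
  {"dx":0,"dy":0,"dz":1,"wx":0,"wy":0,"wz":0},
  {"dx":0,"dy":0,"dz":0.7,"wx":0,"wy":0,"wz":0},
  {"dx":0,"dy":0,"dz":0.6,"wx":0,"wy":0,"wz":0},
])

```text
time_s: 5.15
eef_pos: [536.5, -59.6, 104.2]
ee_rot: [-0.178, 0.817, 0.431, 0.339]
force: [-0.6, 0.5, 0.2]
grip_width: 0.994
grip_force: 0.0
```

Call:
step_arm([
  {"dx":0,"dy":0,"dz":0,"wx":0,"wy":0,"wz":0},
  {"dx":0,"dy":0,"dz":0,"wx":0,"wy":0,"wz":0},
  {"dx":0,"dy":0,"dz":0,"wx":0,"wy":0,"wz":0},
  {"dx":0,"dy":0,"dz":0,"wx":0,"wy":0,"wz":0},
  {"dx":0,"dy":0,"dz":0,"wx":0,"wy":0,"wz":0},
], fingers=55, squeeze=40)

```text
time_s: 5.65
eef_pos: [536.0, -60.1, 104.5]
ee_rot: [-0.178, 0.817, 0.431, 0.339]
force: [-0.2, -2.0, 4.2]
grip_width: 0.746
grip_force: 46.9
```

Call:
step_arm([
  {"dx":0,"dy":0,"dz":0,"wx":0,"wy":0,"wz":0},
  {"dx":0,"dy":0,"dz":0,"wx":0,"wy":0,"wz":0},
  {"dx":0,"dy":0,"dz":0,"wx":0,"wy":0,"wz":0},
])

```text
time_s: 5.95
eef_pos: [536.1, -60.0, 104.5]
ee_rot: [-0.178, 0.817, 0.431, 0.339]
force: [-2.2, -3.7, 5.9]
grip_width: 0.738
grip_force: 47.0
```

Call:
step_arm([
  {"dx":0.4,"dy":0,"dz":-0.4,"wx":0,"wy":0,"wz":0},
  {"dx":0.8,"dy":0,"dz":-0.8,"wx":0,"wy":0,"wz":0},
  {"dx":0.7,"dy":0,"dz":0.7,"wx":0,"wy":0,"wz":0},
  {"dx":0.7,"dy":0,"dz":0.7,"wx":0,"wy":0,"wz":0},
  {"dx":0.7,"dy":0,"dz":0.7,"wx":0,"wy":0,"wz":0},
])

```text
time_s: 6.45
eef_pos: [577.9, 2.6, 146.0]
ee_rot: [-0.179, 0.817, 0.431, 0.338]
force: [-0.4, -0.7, -2.1]
grip_width: 0.744
grip_force: 46.5
```

Call:
step_arm([
  {"dx":0.7,"dy":0,"dz":0.7,"wx":0,"wy":0,"wz":0},
  {"dx":0.7,"dy":0,"dz":0.7,"wx":0,"wy":0,"wz":0},
  {"dx":0,"dy":0,"dz":0,"wx":0,"wy":-1,"wz":0},
  {"dx":0,"dy":0,"dz":0,"wx":0,"wy":-1,"wz":0},
  {"dx":0,"dy":0,"dz":0,"wx":0,"wy":-1,"wz":0},
])

```text
time_s: 6.95
eef_pos: [605.3, 42.7, 145.9]
ee_rot: [-0.108, 0.861, 0.454, 0.204]
force: [-0.1, 0.4, -3.3]
grip_width: 0.747
grip_force: 46.4
```

Call:
step_arm([
  {"dx":0,"dy":0,"dz":0,"wx":0,"wy":-1,"wz":0},
  {"dx":0,"dy":0,"dz":0,"wx":0,"wy":-1,"wz":0},
  {"dx":0,"dy":0,"dz":0,"wx":0,"wy":-1,"wz":0},
  {"dx":0,"dy":0,"dz":0,"wx":0,"wy":-1,"wz":0},
  {"dx":0,"dy":0,"dz":0,"wx":0,"wy":-1,"wz":0},
])

```text
time_s: 7.45
eef_pos: [605.4, 42.7, 146.1]
ee_rot: [0.013, 0.884, 0.466, -0.025]
force: [0.1, -0.7, -2.6]
grip_width: 0.741
grip_force: 46.4
```

Call:
step_arm([
  {"dx":0,"dy":0,"dz":0,"wx":0,"wy":-1,"wz":0},
  {"dx":0,"dy":0,"dz":0,"wx":0,"wy":-1,"wz":0},
  {"dx":0,"dy":0,"dz":0,"wx":0,"wy":-1,"wz":0},
  {"dx":0,"dy":0,"dz":0,"wx":0,"wy":-1,"wz":0},
  {"dx":0,"dy":0,"dz":0,"wx":0,"wy":-1,"wz":0},
])

```text
time_s: 7.95
eef_pos: [605.5, 43.0, 145.9]
ee_rot: [0.133, 0.848, 0.447, -0.253]
force: [0.5, -0.3, -2.9]
grip_width: 0.749
grip_force: 46.4
```

```bash
python3 - <<'E'
from h import *
to([610,47,40],55.5,-45)
c=eyes.capture("scene");cv2.imwrite("pics/s2.png",c["frame"][60:310,80:430].repeat(2,0).repeat(2,1))
E
```

```text
t 8.0 TCP [605.5  43.  145.9] tz [-0.31 -0.45 -0.84] F [ 0.5 -0.3 -2.9] grip 0.75 46.4 J [ 0.05  0.81  1.08 -0.45  1.62  0.71]
shift [2.52 0.06 3.41] turn [ 0.01 -1.96  0.02]
```

View pics/s2.png

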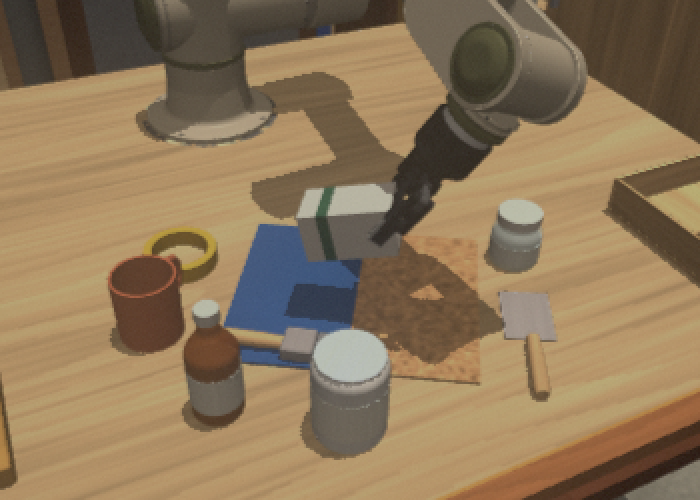

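The pot is held almost horizontal with its mouth to the right, over the mat. Finish the turn and lower it.

Call:
step_arm([
  {"dx":0,"dy":0,"dz":0,"wx":0,"wy":-1,"wz":0},
  {"dx":0,"dy":0,"dz":0,"wx":0,"wy":-1,"wz":0},
  {"dx":0.7,"dy":0,"dz":0.7,"wx":0,"wy":0,"wz":0},
  {"dx":0.7,"dy":0,"dz":0.7,"wx":0,"wy":0,"wz":0},
  {"dx":0.7,"dy":0,"dz":0.7,"wx":0,"wy":0,"wz":0},
])

```text
time_s: 8.5
eef_pos: [605.4, 42.7, 70.4]
ee_rot: [0.177, 0.817, 0.431, -0.338]
force: [0.2, -0.6, -2.7]
grip_width: 0.745
grip_force: 46.2
```

Call:
step_arm([
  {"dx":0.3,"dy":0,"dz":0.3,"wx":0,"wy":0,"wz":0},
  {"dx":0.15,"dy":0,"dz":0.15,"wx":0,"wy":0,"wz":0},
  {"dx":0.1,"dy":0,"dz":0.1,"wx":0,"wy":0,"wz":0},
  {"dx":0,"dy":0,"dz":0,"wx":0,"wy":0,"wz":0},
  {"dx":0,"dy":0,"dz":0,"wx":0,"wy":0,"wz":0},
])

```text
time_s: 9.0
eef_pos: [606.1, 42.7, 53.5]
ee_rot: [0.179, 0.818, 0.431, -0.338]
force: [-0.0, 1.3, -1.3]
grip_width: 0.74
grip_force: 46.0
```

```bash
python3 - <<'E'
from h import *
to([605.5,43,41],55.5,-45)
E
```

```text
t 9.0 TCP [606.1  42.7  53.5] tz [-0.4  -0.58 -0.71] F [-0.   1.3 -1.3] grip 0.74 46.0 J [ 0.09  1.02  1.02 -0.58  1.65  0.81]
shift [ 0.35 -0.03  0.36] turn [ 0.02 -0.01  0.  ]
```

Call:
step_arm([
  {"dx":0.1,"dy":0,"dz":0.1,"wx":0,"wy":0,"wz":0},
  {"dx":0.1,"dy":0,"dz":0.1,"wx":0,"wy":0,"wz":0},
  {"dx":0.06,"dy":0,"dz":0.06,"wx":0,"wy":0,"wz":0},
  {"dx":0,"dy":0,"dz":0,"wx":0,"wy":0,"wz":0},
])

```text
time_s: 9.4
eef_pos: [605.6, 42.7, 43.0]
ee_rot: [0.178, 0.817, 0.431, -0.339]
force: [0.2, -0.9, -2.7]
grip_width: 0.743
grip_force: 46.1
```

```bash
python3 - <<'E'
from h import *
to([605.5,43,41],55.5,-45)
c=eyes.capture("scene");cv2.imwrite("pics/s3.png",cv2.resize(c["frame"][140:260,180:350],None,fx=4,fy=4,interpolation=2))
E
```

```text
t 9.4 TCP [605.6  42.7  43. ] tz [-0.4  -0.58 -0.71] F [ 0.2 -0.9 -2.7] grip 0.74 46.1 J [ 0.09  1.03  1.02 -0.58  1.64  0.82]
shift [ 0.06 -0.01  0.05] turn [0.01 0.   0.02]
```

View pics/s3.png

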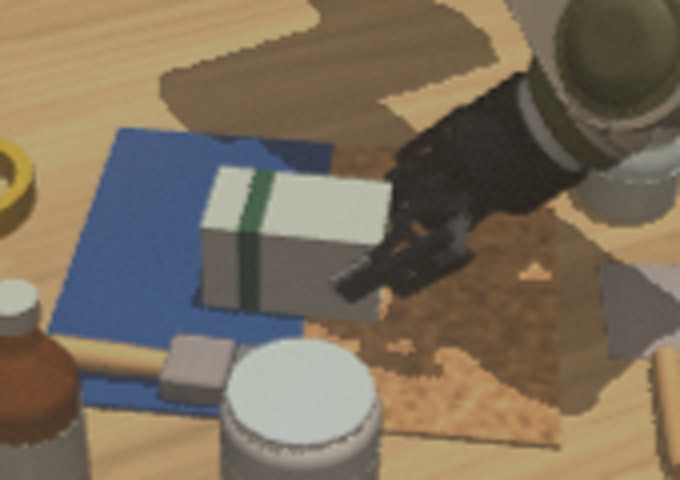

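The pot lies parallel to and just above the mat, clear of the brush ferrule. Lower it the last 2 mm, release and back off.

Call:
step_arm([
  {"dx":0.05,"dy":0,"dz":0.05,"wx":0,"wy":0,"wz":0},
  {"dx":0.03,"dy":0,"dz":0.03,"wx":0,"wy":0,"wz":0},
  {"dx":0,"dy":0,"dz":0,"wx":0,"wy":0,"wz":0},
])

```text
time_s: 9.75
eef_pos: [605.9, 42.7, 42.4]
ee_rot: [0.179, 0.817, 0.43, -0.339]
force: [-1.4, 1.8, 8.3]
grip_width: 0.746
grip_force: 46.2
```

Call:
step_arm([
  {"dx":0,"dy":0,"dz":0,"wx":0,"wy":0,"wz":0},
  {"dx":0,"dy":0,"dz":0,"wx":0,"wy":0,"wz":0},
  {"dx":0,"dy":0,"dz":0,"wx":0,"wy":0,"wz":0},
  {"dx":0,"dy":0,"dz":0,"wx":0,"wy":0,"wz":0},
  {"dx":0,"dy":0,"dz":0,"wx":0,"wy":0,"wz":0},
], fingers=85)

```text
time_s: 10.25
eef_pos: [605.7, 42.6, 40.5]
ee_rot: [0.178, 0.817, 0.431, -0.339]
force: [0.4, 0.3, 0.3]
grip_width: 0.993
grip_force: 0.0
```

Call:
step_arm([
  {"dx":0,"dy":0,"dz":-0.5,"wx":0,"wy":0,"wz":0},
  {"dx":0,"dy":0,"dz":-1,"wx":0,"wy":0,"wz":0},
  {"dx":0,"dy":0,"dz":-1,"wx":0,"wy":0,"wz":0},
  {"dx":0,"dy":0,"dz":-1,"wx":0,"wy":0,"wz":0},
  {"dx":0,"dy":0,"dz":-1,"wx":0,"wy":0,"wz":0},
])

```text
time_s: 10.75
eef_pos: [650.9, 108.9, 120.9]
ee_rot: [0.178, 0.817, 0.431, -0.339]
force: [0.4, -0.6, -0.8]
grip_width: 1.0
grip_force: 0.0
```

Call:
step_arm([
  {"dx":-0.7,"dy":0,"dz":-0.7,"wx":0,"wy":0,"wz":0},
  {"dx":-0.7,"dy":0,"dz":-0.7,"wx":0,"wy":0,"wz":0},
  {"dx":-0.7,"dy":0,"dz":-0.7,"wx":0,"wy":0,"wz":0},
  {"dx":0,"dy":0,"dz":0,"wx":0,"wy":1,"wz":0},
  {"dx":0,"dy":0,"dz":0,"wx":0,"wy":1,"wz":0},
])

```text
time_s: 11.25
eef_pos: [650.9, 108.9, 194.5]
ee_rot: [0.132, 0.849, 0.448, -0.249]
force: [0.1, 0.0, -0.4]
grip_width: 0.994
grip_force: 0.0
```

```bash
python3 - <<'E'
from h import *
to([496.6,-117.8,173],55.5,45)
for n in("top","scene"):
    c=eyes.capture(n)
    m=eyes.cut_out(n,"pot")
    if m: print(n,m[0]["p"],rect(c,m[0]["mask"],68))
    for l in("pot","pot_base"):
        for d in eyes.landmark_of(n,l)[:1]:print(l,d["p"],w(c,d["point"]).round(1))
E
```

```text
t 11.2 TCP [650.9 108.9 194.5] tz [-0.3  -0.45 -0.84] F [ 0.1  0.  -0.4] grip 0.99 0.0 J [ 0.13  0.93  0.74 -0.43  1.85  0.69]
shift [-8.76  0.03  6.65] turn [ 0.   12.96  0.02]
top 0.98 ((578.7308349609375, 4.634178161621094), (113.38151550292969, 64.79058837890625), 55.87553787231445)
pot_base 0.82 [610.4  53.   35.6]
scene 0.83 ((614.0875244140625, -13.056976318359375), (115.45184326171875, 137.17054748535156), 57.71418762207031)
pot 0.6 [551.9 -41.2  34.2]
pot_base 0.96 [609.5  53.2  36.8]
```

Call:
step_arm([
  {"dx":0,"dy":0,"dz":0,"wx":0,"wy":1,"wz":0},
  {"dx":0,"dy":0,"dz":0,"wx":0,"wy":1,"wz":0},
  {"dx":0,"dy":0,"dz":0,"wx":0,"wy":1,"wz":0},
  {"dx":0,"dy":0,"dz":0,"wx":0,"wy":1,"wz":0},
  {"dx":0,"dy":0,"dz":0,"wx":0,"wy":1,"wz":0},
])

```text
time_s: 12.15
eef_pos: [650.8, 108.6, 194.2]
ee_rot: [0.012, 0.884, 0.467, -0.022]
force: [0.7, -0.3, 0.4]
grip_width: 0.995
grip_force: 0.0
```

Call:
step_arm([
  {"dx":-1,"dy":0,"dz":0,"wx":0,"wy":0,"wz":0},
  {"dx":-1,"dy":0,"dz":0,"wx":0,"wy":0,"wz":0},
  {"dx":-1,"dy":0,"dz":0,"wx":0,"wy":0,"wz":0},
  {"dx":-1,"dy":0,"dz":0,"wx":0,"wy":0,"wz":0},
  {"dx":-1,"dy":0,"dz":0,"wx":0,"wy":0,"wz":0},
])

```text
time_s: 12.65
eef_pos: [579.6, 4.7, 200.5]
ee_rot: [0.012, 0.884, 0.467, -0.024]
force: [-0.5, -0.9, 0.3]
grip_width: 0.995
grip_force: 0.0
```

Call:
step_arm([
  {"dx":-1,"dy":0,"dz":0,"wx":0,"wy":1,"wz":0},
  {"dx":-0.7,"dy":0,"dz":0,"wx":0,"wy":1,"wz":0},
  {"dx":-0.7,"dy":0,"dz":0,"wx":0,"wy":1,"wz":0},
  {"dx":-0.5,"dy":0,"dz":0,"wx":0,"wy":1,"wz":0},
  {"dx":-0.5,"dy":0,"dz":0,"wx":0,"wy":1,"wz":0},
])

```text
time_s: 13.15
eef_pos: [532.9, -64.1, 191.0]
ee_rot: [-0.109, 0.86, 0.454, 0.208]
force: [-0.5, -0.0, 0.4]
grip_width: 0.993
grip_force: 0.0
```

Call:
step_arm([
  {"dx":0,"dy":0,"dz":0,"wx":0,"wy":1,"wz":0},
  {"dx":0,"dy":0,"dz":0,"wx":0,"wy":1,"wz":0},
  {"dx":0,"dy":0,"dz":0,"wx":0,"wy":1,"wz":0},
])

```text
time_s: 13.45
eef_pos: [533.2, -63.8, 190.9]
ee_rot: [-0.179, 0.816, 0.431, 0.34]
force: [-0.5, 1.5, -0.2]
grip_width: 0.995
grip_force: 0.0
```

```bash
python3 - <<'E'
from h import *
to([514,-90.6,120],55.9,45)
E
```

```text
t 13.4 TCP [533.2 -63.8 190.9] tz [ 0.4   0.59 -0.7 ] F [-0.5  1.5 -0.2] grip 0.99 0.0 J [-0.67  0.38  1.79  0.86  1.21 -0.49]
shift [-2.94 -0.03  1.06] turn [ 0.03 -0.04 -0.03]
```

Call:
step_arm([
  {"dx":-1,"dy":0,"dz":0,"wx":0,"wy":0,"wz":0},
  {"dx":-1,"dy":0,"dz":0,"wx":0,"wy":0,"wz":0},
  {"dx":-0.95,"dy":0,"dz":0.5,"wx":0,"wy":0,"wz":0},
  {"dx":0,"dy":0,"dz":0.5,"wx":0,"wy":0,"wz":0},
])

```text
time_s: 13.85
eef_pos: [512.9, -92.7, 118.9]
ee_rot: [-0.18, 0.818, 0.43, 0.338]
force: [-0.4, 0.1, 0.2]
grip_width: 0.996
grip_force: 0.0
```

```bash
python3 - <<'E'
from h import *
to([558,-26.5,42],55.9,45)
c=eyes.capture("wrist");cv2.imwrite("pics/w2.png",c["frame"])
E
```

```text
t 13.8 TCP [512.9 -92.7 118.9] tz [ 0.4   0.58 -0.71] F [-0.4  0.1  0.2] grip 1.0 0.0 J [-0.74  0.49  1.85  0.88  1.13 -0.67]
shift [ 0.09 -0.    4.44] turn [ 0.02  0.   -0.07]
```

View pics/w2.png

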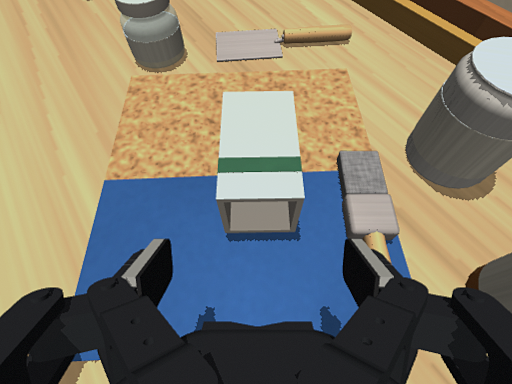

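The wrist view shows the pot lying with its mouth towards us, opening at (260,215), centred between the pads. The brush ferrule at (370,215) is clear. I'll narrow the fingers slightly, advance and close.

Call:
step_arm([
  {"dx":0,"dy":0.05,"dz":1,"wx":0,"wy":0,"wz":0},
  {"dx":0,"dy":0,"dz":1,"wx":0,"wy":0,"wz":0},
  {"dx":0.1,"dy":0,"dz":1,"wx":0,"wy":0,"wz":0},
  {"dx":0,"dy":0,"dz":0.8,"wx":0,"wy":0,"wz":0},
  {"dx":0,"dy":0,"dz":0.5,"wx":0,"wy":0,"wz":0},
], fingers=78)

```text
time_s: 14.4
eef_pos: [559.1, -26.7, 46.5]
ee_rot: [-0.179, 0.817, 0.432, 0.338]
force: [0.5, -0.2, -0.4]
grip_width: 0.912
grip_force: 0.0
```

Call:
step_arm([
  {"dx":0,"dy":0,"dz":0,"wx":0,"wy":0,"wz":0},
  {"dx":0,"dy":0,"dz":0,"wx":0,"wy":0,"wz":0},
  {"dx":0,"dy":0,"dz":0,"wx":0,"wy":0,"wz":0},
  {"dx":0,"dy":0,"dz":0,"wx":0,"wy":0,"wz":0},
  {"dx":0,"dy":0,"dz":0,"wx":0,"wy":0,"wz":0},
], fingers=55, squeeze=40)

```text
time_s: 14.9
eef_pos: [558.5, -29.0, 47.1]
ee_rot: [-0.178, 0.817, 0.431, 0.339]
force: [0.2, 0.8, -3.0]
grip_width: 0.745
grip_force: 44.7
```

Call:
step_arm([
  {"dx":0,"dy":0,"dz":0,"wx":0,"wy":0,"wz":0},
  {"dx":0,"dy":0,"dz":0,"wx":0,"wy":0,"wz":0},
])

```text
time_s: 15.1
eef_pos: [558.5, -28.7, 46.8]
ee_rot: [-0.178, 0.817, 0.431, 0.339]
force: [-0.1, 0.0, -1.5]
grip_width: 0.743
grip_force: 44.7
```

```bash
python3 - <<'E'
from h import *
to([558,-26.5,42],55.9,45)
E
```

```text
t 15.1 TCP [558.5 -28.7  46.8] tz [ 0.4   0.58 -0.71] F [-0.1  0.  -1.5] grip 0.74 44.7 J [-0.57  0.66  1.83  1.04  0.96 -0.73]
shift [-0.09 -0.06  0.18] turn [ 0.04  0.   -0.04]
```

Call:
step_arm([
  {"dx":0.3,"dy":0,"dz":-0.3,"wx":0,"wy":0,"wz":0},
  {"dx":0.7,"dy":0,"dz":-0.7,"wx":0,"wy":0,"wz":0},
  {"dx":0.7,"dy":0,"dz":-0.7,"wx":0,"wy":0,"wz":0},
  {"dx":0.7,"dy":0,"dz":-0.7,"wx":0,"wy":0,"wz":0},
  {"dx":0.6,"dy":0,"dz":-0.6,"wx":0,"wy":0,"wz":0},
])

```text
time_s: 15.6
eef_pos: [558.4, -28.5, 154.9]
ee_rot: [-0.178, 0.817, 0.431, 0.339]
force: [0.8, 0.6, -3.0]
grip_width: 0.744
grip_force: 44.7
```

Call:
step_arm([
  {"dx":0.8,"dy":-0.1,"dz":0.8,"wx":0,"wy":0,"wz":0},
  {"dx":0.8,"dy":-0.1,"dz":0.8,"wx":0,"wy":0,"wz":0},
  {"dx":0.8,"dy":-0.1,"dz":0.8,"wx":0,"wy":0,"wz":0},
  {"dx":0.8,"dy":-0.1,"dz":0.8,"wx":0,"wy":0,"wz":0},
  {"dx":0.8,"dy":-0.1,"dz":0.8,"wx":0,"wy":0,"wz":0},
])

```text
time_s: 16.1
eef_pos: [628.3, 96.4, 153.6]
ee_rot: [-0.179, 0.817, 0.431, 0.339]
force: [0.4, -0.7, -2.7]
grip_width: 0.744
grip_force: 44.9
```

Call:
step_arm([
  {"dx":0,"dy":0,"dz":0,"wx":0,"wy":-1,"wz":0},
  {"dx":0,"dy":0,"dz":0,"wx":0,"wy":-1,"wz":0},
  {"dx":0,"dy":0,"dz":0,"wx":0,"wy":-1,"wz":0},
  {"dx":0,"dy":0,"dz":0,"wx":0,"wy":-1,"wz":0},
  {"dx":0,"dy":0,"dz":0,"wx":0,"wy":-1,"wz":0},
])

```text
time_s: 16.6
eef_pos: [627.8, 95.1, 154.0]
ee_rot: [-0.059, 0.878, 0.462, 0.114]
force: [-0.9, -0.6, -3.0]
grip_width: 0.742
grip_force: 45.0
```

Call:
step_arm([
  {"dx":0,"dy":0,"dz":0,"wx":0,"wy":-1,"wz":0},
  {"dx":0,"dy":0,"dz":0,"wx":0,"wy":-1,"wz":0},
  {"dx":0,"dy":0,"dz":0,"wx":0,"wy":-1,"wz":0},
  {"dx":0,"dy":0,"dz":0,"wx":0,"wy":-1,"wz":0},
  {"dx":0,"dy":0,"dz":0,"wx":0,"wy":-1,"wz":0},
])

```text
time_s: 17.1
eef_pos: [627.9, 95.3, 154.0]
ee_rot: [0.062, 0.877, 0.462, -0.117]
force: [-0.1, 0.1, -3.1]
grip_width: 0.744
grip_force: 45.0
```

Call:
step_arm([
  {"dx":0,"dy":0,"dz":0,"wx":0,"wy":-1,"wz":0},
  {"dx":0,"dy":0,"dz":0,"wx":0,"wy":-1,"wz":0},
  {"dx":0,"dy":0,"dz":0,"wx":0,"wy":-1,"wz":0},
  {"dx":0,"dy":0,"dz":0,"wx":0,"wy":-1,"wz":0},
  {"dx":0,"dy":0,"dz":0,"wx":0,"wy":-1,"wz":0},
])

```text
time_s: 17.6
eef_pos: [628.0, 95.6, 153.8]
ee_rot: [0.18, 0.817, 0.43, -0.34]
force: [0.4, -0.5, -2.4]
grip_width: 0.745
grip_force: 45.1
```

```bash
python3 - <<'E'
from h import *
to([626.6,93,100],55.9,-45)
c=eyes.capture("scene");cv2.imwrite("pics/s4.png",c["frame"][60:310,80:430].repeat(2,0).repeat(2,1))
for l in("pot","pot_base"):
    for d in eyes.landmark_of("scene",l)[:1]:print(l,d["p"],w(c,d["point"]).round(1))
E
```

```text
t 17.6 TCP [628.   95.6 153.8] tz [-0.4  -0.59 -0.7 ] F [ 0.4 -0.5 -2.4] grip 0.75 45.1 J [ 0.16  0.99  0.8  -0.58  1.9   0.72]
shift [1.45 0.01 1.6 ] turn [-0.04  0.03 -0.05]
pot 0.56 [621.2  86.3 168.5]
pot_base 0.82 [618.7  85.   57.1]
```

View pics/s4.png

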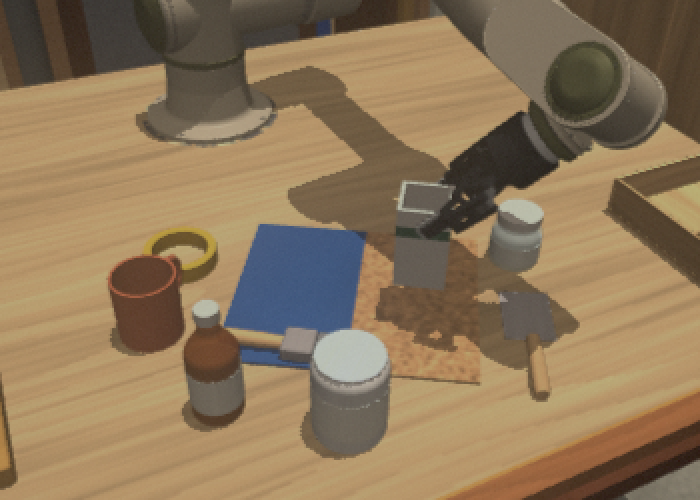

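The pot now hangs upright, mouth up, over the cork at about (424,235). Lowering it.

Call:
step_arm([
  {"dx":0.6,"dy":0,"dz":0.6,"wx":0,"wy":0,"wz":0},
  {"dx":0.5,"dy":0,"dz":0.5,"wx":0,"wy":0,"wz":0},
  {"dx":0.2,"dy":0,"dz":0.2,"wx":0,"wy":0,"wz":0},
  {"dx":0.1,"dy":0,"dz":0.1,"wx":0,"wy":0,"wz":0},
  {"dx":0,"dy":0,"dz":0,"wx":0,"wy":0,"wz":0},
])

```text
time_s: 18.25
eef_pos: [628.1, 95.1, 103.5]
ee_rot: [0.178, 0.817, 0.431, -0.338]
force: [-0.8, 0.1, -3.1]
grip_width: 0.741
grip_force: 45.3
```

Call:
step_arm([
  {"dx":0.06,"dy":0,"dz":0.06,"wx":0,"wy":0,"wz":0},
  {"dx":0,"dy":0,"dz":0,"wx":0,"wy":0,"wz":0},
  {"dx":0,"dy":0,"dz":0,"wx":0,"wy":0,"wz":0},
])

```text
time_s: 18.55
eef_pos: [628.2, 95.2, 101.6]
ee_rot: [0.179, 0.817, 0.431, -0.338]
force: [0.2, 0.0, -2.4]
grip_width: 0.749
grip_force: 45.3
```

Call:
step_arm([
  {"dx":0.04,"dy":0,"dz":0.04,"wx":0,"wy":0,"wz":0},
  {"dx":0,"dy":0,"dz":0,"wx":0,"wy":0,"wz":0},
  {"dx":0,"dy":0,"dz":0,"wx":0,"wy":0,"wz":0},
])

```text
time_s: 18.85
eef_pos: [628.2, 95.3, 101.1]
ee_rot: [0.179, 0.817, 0.431, -0.338]
force: [-1.8, 2.1, 5.4]
grip_width: 0.747
grip_force: 45.7
```

Touching the mat. Release and retreat.

Call:
step_arm([
  {"dx":0,"dy":0,"dz":0,"wx":0,"wy":0,"wz":0},
  {"dx":0,"dy":0,"dz":0,"wx":0,"wy":0,"wz":0},
  {"dx":0,"dy":0,"dz":0,"wx":0,"wy":0,"wz":0},
  {"dx":0,"dy":0,"dz":0,"wx":0,"wy":0,"wz":0},
  {"dx":0,"dy":0,"dz":0,"wx":0,"wy":0,"wz":0},
], fingers=85)

```text
time_s: 19.35
eef_pos: [628.1, 95.2, 99.7]
ee_rot: [0.178, 0.817, 0.431, -0.339]
force: [-0.2, 0.4, 0.4]
grip_width: 0.992
grip_force: 0.0
```

Call:
step_arm([
  {"dx":0,"dy":0,"dz":-0.4,"wx":0,"wy":0,"wz":0},
  {"dx":0,"dy":0,"dz":-0.8,"wx":0,"wy":0,"wz":0},
  {"dx":0,"dy":0,"dz":-1,"wx":0,"wy":0,"wz":0},
  {"dx":0,"dy":0,"dz":-1,"wx":0,"wy":0,"wz":0},
  {"dx":0,"dy":0,"dz":-1,"wx":0,"wy":0,"wz":0},
])

```text
time_s: 19.85
eef_pos: [670.1, 157.0, 175.1]
ee_rot: [0.178, 0.817, 0.431, -0.338]
force: [-0.6, 0.3, 0.4]
grip_width: 0.996
grip_force: 0.0
```

Call:
step_arm([
  {"dx":0,"dy":0,"dz":-0.5,"wx":0,"wy":0,"wz":0},
  {"dx":0,"dy":0,"dz":0,"wx":0,"wy":0,"wz":0},
  {"dx":0,"dy":0,"dz":0,"wx":0,"wy":0,"wz":0},
  {"dx":0,"dy":0,"dz":0,"wx":0,"wy":0,"wz":0},
  {"dx":0,"dy":0,"dz":0,"wx":0,"wy":0,"wz":0},
])

```text
time_s: 20.35
eef_pos: [674.8, 163.3, 182.7]
ee_rot: [0.178, 0.817, 0.431, -0.339]
force: [-0.0, 1.2, 0.4]
grip_width: 0.996
grip_force: 0.0
```

```bash
python3 - <<'E'
from h import *
for n in("top","scene"):
    c=eyes.capture(n);print(n)
    for l in("pot","pot_base","brush","mug","varnish","can","tape","jar","knife"):
        for d in eyes.landmark_of(n,l)[:1]:print(l,round(d["p"],2),w(c,d["point"]).round(1))
    if n=="top":
        for d in eyes.cut_out(n,"pot")[:1]: print(rect(c,d["mask"],116))
cv2.imwrite("pics/s5.png",c["frame"][60:310,80:430].repeat(2,0).repeat(2,1))
E
```

```text
top
pot 0.97 [619.   83.8 116.5]
pot_base 0.56 [620.6  87.4   0.9]
brush 0.63 [625.3 -98.4   3.9]
mug 0.61 [ 5.266e+02 -2.408e+02  1.000e-01]
varnish 0.89 [ 679.9 -200.2   -1.8]
can 0.94 [766.3 -78.7  -3.5]
tape 0.9 [ 4.077e+02 -1.684e+02  1.000e-01]
knife 0.85 [7.39e+02 1.76e+02 2.00e-01]
((618.2401733398438, 83.51970672607422), (74.43721771240234, 65.63645935058594), 55.89247512817383)
scene
pot 0.67 [621.8  83.7 114.9]
pot_base 0.87 [619.2  87.5   2.6]
brush 0.64 [ 630.2 -103.8    9. ]
mug 0.82 [ 522.  -241.1    2. ]
varnish 0.78 [ 679.7 -206.9   -0.9]
can 0.79 [765.5 -82.7  -2.1]
tape 0.7 [ 406.  -173.6    2.9]
jar 0.89 [586.4 262.6  -2.6]
knife 0.98 [743.8 180.6   1.7]
```

View pics/s5.png

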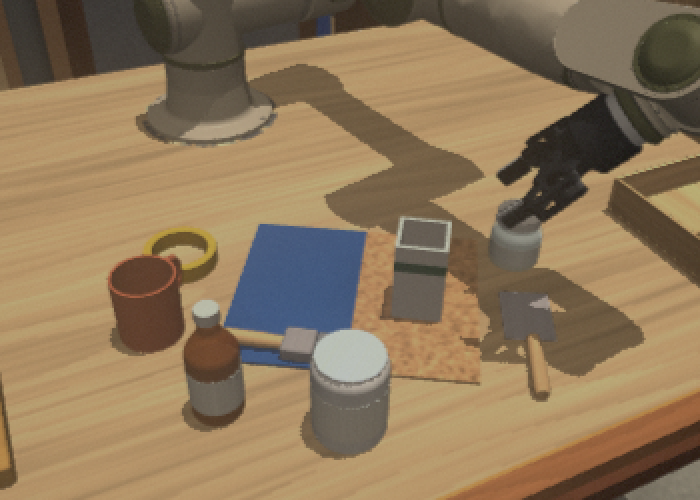

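The pot stands mouth-up at about (420,270), wholly on the cork. Everything else is where it was, and the gripper is clear.

```bash
python3 -c "
from h import *
print(finish_job())"
```

```text
the job is handed in; nothing more can be done
None
```

The job is handed in: the pot stands mouth-up at rest, wholly on the cork half of the mat, the other things are where they were, and the robot is clear, at about 20 s of the allowed 54 s.

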